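# Stop down the iris of a transmitted-light stage and bring the dish over the light

## Task

Get the light stage ready for looking at the petri dish, using only the fingertips. First press down the raised front end of the black rocker switch to turn the lamp on; next push the lever of the iris ring round its arc until its pointer stands on the one long mark of the scale; last, slide the petri dish along the deck to the left until it rests against both steel stop pins, centred over the light. Only press, push and slide: lift nothing, and leave the things round about where they are.

Things in the scene. Friction and masses are not known exactly. Their poses are not given: they have to be found in the camera images.
- stage: white transmitted-light stage, fixed to the worktop. Origin on the worktop under the centre of its round window; +x to its rear (lamp house), -x to its front (black scale), +y to its left, z up. Flat deck, top at z = 54 mm, x -40 to +90, y -125 to +125 mm, with a round front of 80 mm radius about the origin. Lamp house at the rear, x 92 to 134 mm, y -75 to +75 mm, 85 mm high
- aperture (a point): centre of the round window at deck height (54 mm above the worktop), where the middle of the dish has to come. The window, 66 mm across, has a clear cover flush with the deck and shows the iris leaves and the lamp disc
- pin_front (a point): top of the front one of two upright steel stop pins, 5 mm thick, 8 mm above the deck, at (x, y) = (-21, +25) mm in the stage's frame. A 60 mm dish pushed in the stage's +y against both pins is centred on the window
- pin_rear (a point): top of the rear stop pin, at (x, y) = (+21, +25) mm in the stage's frame, otherwise the same
- iris_lever (a joint): angle of the iris ring and lever about the upright axis through the window's centre, 0 to 1.571 rad, start 0.10 to 0.45. At 0 the lever points 45 degrees to the left of the stage's front direction (-x), iris open; it grows as the lever is pushed along the front to the right (-y), anticlockwise seen from above. On the long mark: 1.047. Stiff (1.5 N at the knob), stays where left
- lever_knob (a point): on the axis of the lever's upright black knob (a 10 mm thick pin, 98 mm from the window's centre), 70 mm above the worktop; the pin can be pushed sideways between 56 and 84 mm above the worktop, higher than the deck (54 mm)
- long_mark (a point): inner end of the long scale mark, 108.5 mm from the window's centre, 15 degrees to the right of the front direction, 38.4 mm above the worktop on the apron (radius 128 mm) in front of the deck. Ten white marks, 10 degrees apart: nine are 6.5 mm long, this one, the seventh from the left, 16.5 mm and thicker. The lever's pointer ends 1 mm short of it
- lamp_switch (a joint): angle of the black rocker switch, 40 mm along the stage's x and 22 mm along y, on the left part of the deck; pivot along y at (x, y, z) = (30, 98, 55) mm in the stage's frame. 0: off, front end up (top about 65 mm above the worktop); 0.36 rad: on, front end fully down (about 58 mm); over 0.27 counts as on. Needs about 1 N at the front end, stays where left
- rocker_front (a point): on the rocker's top face near its raised front end, 18 mm in front of the pivot: press straight down here by about 6.5 mm from its off height. A wide fingertip is better centred 5 to 8 mm further to the front, so that it does not cover the pivot
- dish: clear, low round petri dish, 60 mm across and 15 mm high, 20 to 42 g, loose on the right part of the deck, 7 to 10 cm to the right of the window's centre; origin at the centre of its underside
- tweezers: steel tweezers, 14 x 128 x 9 mm, lying on the rear of the deck behind the window; origin under the middle; a bystander
- weigh_bottle: low clear glass weighing bottle with lid, 42 mm across, 58 mm high, on the worktop beyond the left (+y) end of the stage; origin centre of its underside; a bystander
- weigh_boat: white plastic weighing boat, 62 x 62 x 16 mm, on the worktop at the left front of the stage; origin centre of its underside; a bystander
- media_bottle: glass media bottle with orange screw cap, 71 mm across, 156 mm high, on the worktop at the left rear corner of the stage; origin centre of its underside; a bystander
- tip_box: blue pipette-tip box with clear lid, 92 x 122 x 84 mm, on the worktop beyond the right (-y) end of the stage; origin centre of its underside; a bystander
- marker: white marker pen with black cap, 18 x 135 x 20 mm, lying on the worktop at the right front of the stage; origin under its middle; a bystander

How it is judged (in metres and radians):
On the way, in this order (a step that is already met when the one before it is completed fails the run):
1. the lamp is switched on with the rocker, before the iris is set (value of joint lamp_switch above 0.27 rad), for 0.1 s.
2. the iris lever stands still on the long mark while the window is still clear of the dish (value of joint iris_lever between 1.0022 and 1.0922 rad and velocity of joint iris_lever between -0.05 and 0.05 rad/s and value of joint lamp_switch above 0.27 rad and horizontal distance between dish and aperture above 0.05 m), for 0.3 s.
3. the dish rests against both pins, centred over the window (horizontal distance between dish and aperture below 0.004 m and z of dish in the frame of stage between 0.0515 and 0.0575 m and angle between dish's own z axis and vertical below 0.08 rad and linear speed of dish below 0.01 m/s), for 0.3 s.
At the end, for the whole second after the job is handed in: The rocker is down at its front (over 0.27 of 0.36 rad), the lever is at rest within 0.045 rad (a quarter of a scale division, about 5 mm at the pointer) of the long mark, and the dish lies flat and still on the deck, its centre within 4 mm of the window's centre (all of step 3 and value of joint lamp_switch above 0.27 rad and value of joint iris_lever between 1.0022 and 1.0922 rad and velocity of joint iris_lever between -0.05 and 0.05 rad/s); the robot touches nothing.
It fails at once if the dish is lifted off the deck (z of dish in the frame of stage above 0.062 m).
It fails at once if the dish is tipped or falls off the deck (angle between dish's own z axis and vertical above 0.25 rad or z of dish in the frame of stage below 0.045 m).
It fails at once if a bystander is moved by more than 20 mm (distance of any of tweezers, weigh_bottle, weigh_boat, media_bottle, tip_box, marker from where it was at the start of the episode above 0.02 m).
It also fails if it takes over 61 s, if anything falls off the work surface, if the arm or the gripper's body presses on something with over 40 N, if the wrist force passes 120 N, or if a joint passes its speed limit or range.

## Robot

A 6-joint arm with a two-finger parallel gripper is mounted at the origin on a cart in front of the work surface, level with it; the furniture and walls round the work are solid. World frame = base frame: x ahead of the robot, y to its left, z up, the work surface at z = 0. Lengths are in m, angles in degrees, forces in N, time in s.
With the tool pointing down it reaches from about 0.3 to 0.75 m from the base axis. Payload 8.5 kg.
Tool frame: the origin (TCP) lies on the centre line of the jaws, within the pads' length; the fingertips stand 19 mm ahead of it and the grasp point (between the pads) is the TCP; z points along the fingers, x is the direction in which the jaws open and shut, and the axes are right-handed (so a half turn about z gives the same grasp; the last joint's range is limited). The gripper opens to 85 mm and grips with 20 to 120 N. Pads are 22 mm wide; open, the fingers measure 114 mm over their backs; the gripper's body (76 mm by 85 mm) begins 54 mm behind the grasp point. The pads swing forward as they close: fully open they stand 13 mm farther back than shut.
Start: joints at [63.008, 21.807, 74.336, -0, 83.858, -12.336], TCP at [0.139, 0.532, 0.25] pointing down, gripper open.
Joint ranges: [-178.18, 178.18], [-50.72, 133.34], [12.68, 142.11], [-81.47, 261.47], [9.98, 163.14], [-165.26, 165.26]. Speed limits (degrees/s): [136.94, 136.94, 180, 180, 180, 180].

## Interface

Orientations are given as a 3x3 rotation matrix whose columns are the frame's x, y, z axes.
In Python, from rig import env, cams, order gives the robot as it stands.
- The arm moves only by the tool step_arm, never from a script. Its argument "steps" is a list of rows, each an object with "xyz": the shift along the tool's x, y, z normalised to -1 to 1, where 1 is 0.04 m, a list of three; "turn": the turn, a rotation vector about the tool's x, y, z normalised to -1 to 1, where 1 is 0.08 rad, a list of three; "gripper": the gripper command: -1 is shut, 1 is fully open, values between are in proportion. A call has 1 to 20 rows; each row shifts and turns the commanded pose from where the row before left it, along the tool's axes as they then stand; what a row does not reach is not made up. A row lasts 1/12 s, in which the tool goes at most 41.7 mm and 7.16 degrees, less where a joint would pass 70% of its speed; a pose out of reach is approached as far as the arm can. A call with a number of a shift or a turn outside -1 to 1 is refused whole. A call with a gripper value outside its range is refused whole. The fingers move at their own pace and stop on an object; "squeeze" is the grip in N (left out, the last holds). Time passes only in rows, so rows that do not move let the fingers close. It gives the time, the measured TCP pose, the force and the opening at its end, in the units of the state.
- env.observe(): the state, without advancing time (a new reading comes with each control period).
- cams.get_image(name): name is "side" or "top"; returns (picture, depth): 400x640x3 uint8, red, green, blue; 400x640 float32, m along the optical axis (not along the pixel's ray), 0 where there is no reading.
- cams.camera_info(name): a dict with "fx", "fy", "cx", "cy" (pixels), "extrinsics" (4x4, takes a point from camera to world coordinates). Camera axes: x right, y down, z forward; pixel columns grow to the right and rows downward; lengths in m; the calibration is good to about 2 mm. A picture is of the moment at which its call begins. camera_info takes no time and is no camera call.
- order.close_job(): hands the job in, once; it reports no verdict.
The state is a dict: "time_s": time; "q": joint angles; "qvel": joint speeds; "joint_efforts": joint torques, N m; "position": TCP position; "tool_rot": TCP orientation; "ft_force": force on the tool from outside, world axes, zero at the start; "wrist_torque": the same for the moment, N m; "grip_width": finger opening in m.
Only numpy, scipy, OpenCV 4.12 (cv2) and the standard library are available. Lean on these libraries where they do the work, as an engineer would, in place of code of your own. Each camera call takes 0.05 s, during which the arm holds its last target. There are 200 camera calls.

## Working session

There is one attempt and no reset: what is moved stays moved. The work goes in short steps, Python scripts to look and compute and a tool call to move; the robot and the scene stay as the last step left them, time stands still between calls to the robot, and variables do not carry over. Pictures are saved under pics/ and viewed, about 8 in all and at most 12, crops included, and the job is handed in when it is done.

Besides the shell and the picture viewer there is one more tool, called after "Emit:" by a JSON object that holds its "name" and its "arguments". step_arm: Moves the arm, as the interface text tells. Scaled input: -1 to 1 covers 0.04 m each way for a shift and 0.08 rad each way for a turn. Its arguments: {"type":"object","properties":{"steps":{"type":"array"},"squeeze":{"type":"number"}},"required":["steps"]}

```bash
mkdir -p pics; ls; python3 - <<'E'
from rig import env,cams,order
import cv2,numpy as np
s=env.observe(); print(s)
for n in("side","top"):
    im,d=cams.get_image(n); cv2.imwrite(f"pics/{n}0.png",im[...,::-1]); np.save(f"pics/{n}0.npy",d)
    print(n,cams.camera_info(n))
E
```

```text
pics
{'time_s': 0.0, 'q': array([ 6.30089281e+01,  2.18413158e+01,  7.43840648e+01,  5.40676806e-04,
        8.38572506e+01, -1.23367630e+01]), 'qvel': array([-0.08311451, -0.00139063,  0.0623931 , -0.05492106,  0.07542214,
        0.01908159]), 'joint_efforts': array([-1.57638838e-04, -4.48453581e+01, -2.31280518e+01, -2.57324618e-04,
        4.72526604e-03, -5.70024940e-05]), 'position': array([0.1390326 , 0.53187209, 0.24971276]), 'tool_rot': array([[ 2.52987023e-01,  9.67469445e-01, -6.62898999e-04],
       [ 9.67468649e-01, -2.52987692e-01, -1.28084102e-03],
       [-1.40687983e-03, -3.17297844e-04, -9.99998960e-01]]), 'ft_force': array([ 0.88207614, -1.42179081, -0.30251651]), 'wrist_torque': array([ 0.00696132, -0.00875779, -0.03677632]), 'grip_width': 0.08551416263813982}
side {'fx': 413.8298127196089, 'fy': 413.8298127196089, 'cx': 317.42556895078025, 'cy': 205.47427047953647, 'extrinsics': array([[-0.97687734, -0.13980851,  0.16175364,  0.42381552],
       [-0.21379517,  0.63343281, -0.74367634,  0.79124198],
       [ 0.00151221, -0.76106271, -0.64867655,  0.78335037],
       [ 0.        ,  0.        ,  0.        ,  1.        ]])}
top {'fx': 440.6339849937874, 'fy': 440.6339849937874, 'cx': 320.4677540929766, 'cy': 191.2327971387151, 'extrinsics': array([[ 1.57151149e-02, -9.81704764e-01,  1.89759824e-01,
         3.67031966e-01],
       [-9.99876493e-01, -1.53943572e-02,  3.16431639e-03,
        -4.78937044e-02],
       [-1.85193959e-04, -1.89786115e-01, -9.81825441e-01,
         1.15766704e+00],
       [ 0.00000000e+00,  0.00000000e+00,  0.00000000e+00,
         1.00000000e+00]])}
```

View pics/top0.png

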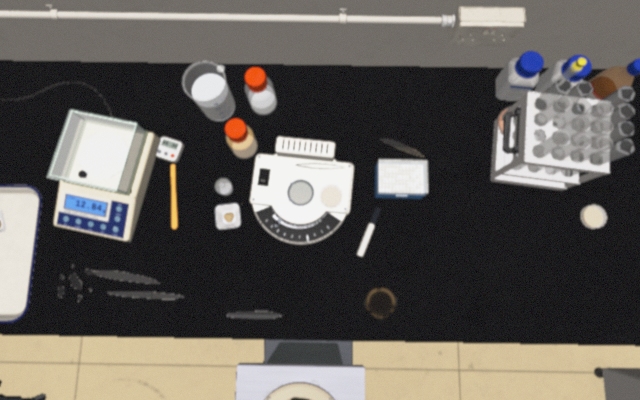

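View pics/side0.png

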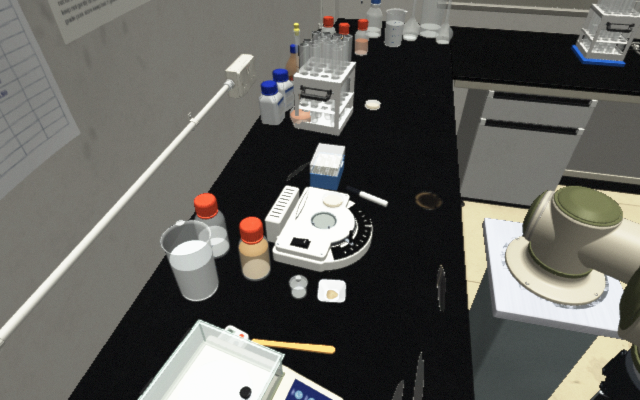

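The top view shows the stage window at about (301,192), the rocker at (263,177), the dish at (331,196) and the scale arc below the window. Next I enlarge both views.

```bash
python3 - <<'E'
import cv2,numpy as np
a=cv2.imread("pics/top0.png")[130:255,240:365]; b=cv2.imread("pics/side0.png")[175:285,265:385]
a=cv2.resize(a,(600,600),interpolation=cv2.INTER_CUBIC)
cv2.imwrite("pics/topc.png",a); cv2.imwrite("pics/sidec.png",cv2.resize(b,(654,600),interpolation=cv2.INTER_CUBIC))
E
```

```text
(no output)
```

View pics/topc.png

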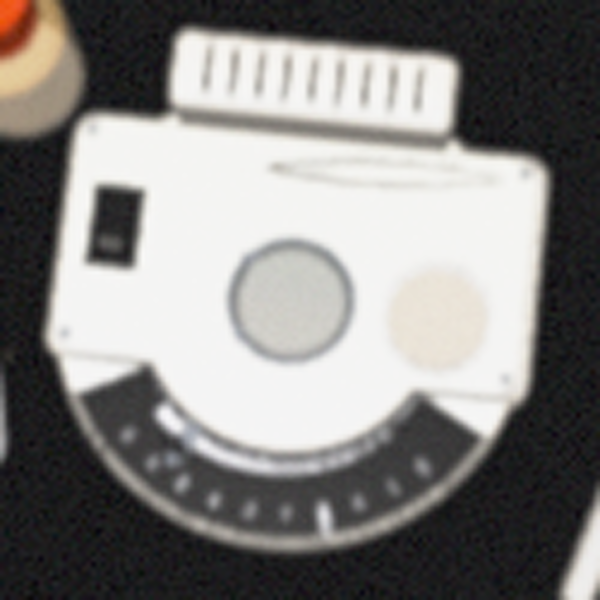

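View pics/sidec.png

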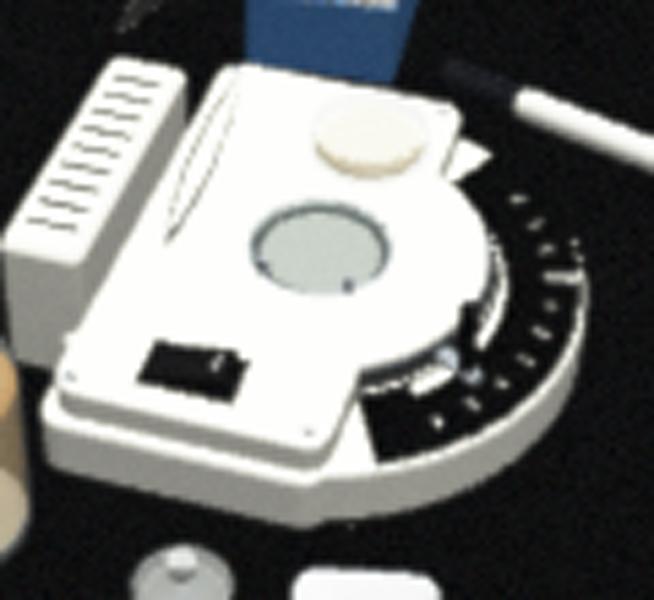

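```bash
cat > h.py <<'E'
import numpy as np,cv2
from rig import env,cams,order
def ray(n,uv,z):
    c=cams.camera_info(n); E=c["extrinsics"]
    d=E[:3,:3]@[(uv[0]-c["cx"])/c["fx"],(uv[1]-c["cy"])/c["fy"],1]
    return (E[:3,3]+d*(z-E[2,3])/d[2])
def proj(n,p):
    c=cams.camera_info(n); E=c["extrinsics"]; q=E[:3,:3].T@(np.asarray(p)-E[:3,3])
    return np.array([c["fx"]*q[0]/q[2]+c["cx"],c["fy"]*q[1]/q[2]+c["cy"]])
tc=lambda x,y:((x+.5)/4.8-.5+240,(y+.5)/4.8-.5+130)
sc=lambda x,y:((x+.5)/5.45-.5+265,(y+.5)/5.45-.5+175)
E
python3 - <<'E'
from h import *
T=cv2.imread("pics/top0.png").astype(int); S=cv2.imread("pics/side0.png").astype(int)
def blobs(n,im,mask,box,amin):
    m=np.zeros(mask.shape,np.uint8); x0,y0,x1,y1=box; m[y0:y1,x0:x1]=mask[y0:y1,x0:x1]
    k,l,st,ce=cv2.connectedComponentsWithStats(m)
    return [(ce[i],st[i]) for i in range(1,k) if st[i][4]>=amin]
g=T.sum(2)/3
# window: grey <225
for nm,mask,box in(("win",g<225,(282,174,320,212)),("rock",g<120,(255,165,272,188)),("dish",(T[...,2]-T[...,0])>8,(318,178,346,212))):
    for c,s in blobs("top",T,mask,box,20): print(nm,c,s,ray("top",c,.054)[:2])
gs=S.sum(2)/3
for nm,mask,box in(("win",gs<225,(308,208,340,232)),("rock",gs<120,(288,234,312,251)),("dish",(S[...,2]-S[...,0])>8,(318,188,348,210))):
    for c,s in blobs("side",S,mask,box,20): print("side",nm,c,s,ray("side",c,.054)[:2])
P={k:ray("top",tc(*v),z)[:2] for k,v,z in (("RL",(92,127),.054),("RR",(527,173),.054),("FR",(505,378),.054),("FL",(63,332),.054),("long",(323,517),.038),("longin",(321,500),.038),("pointer",(170,460),.04),("m4",(127,436),.038),("m10",(422,466),.038))}
Q={k:ray("side",sc(*v),z)[:2] for k,v,z in (("knobtop",(470,308),.086),("long",(562,276),.038),("pointer",(473,377),.04),("FL",(310,432),.054),("FR",(443,115),.054),("pinF",(349,280),.062),("pinR",(263,262),.062))}
for d in(P,Q):
  for k,v in d.items(): print(k,v.round(4))
E
```

```text
win [300.04421769 192.11564626] [287 179  27  27 588] [0.57723103 0.00770342]
rock [263.50675676 176.62837838] [258 169  12  16 148] [0.61623502 0.10249873]
dish [330.64179104 196.15820896] [321 186  21  21 335] [ 0.56797795 -0.07043302]
side win [323.28219178 219.95616438] [311 212  26  17 365] [0.57830271 0.00870225]
side rock [300.0890411  242.50684932] [290 238  20  11 146] [0.61729961 0.10137854]
side dish [332.38709677 201.44086022] [323 195  20  13 186] [ 0.5691824 -0.070482 ]
RL [0.6706 0.117 ]
RR [ 0.6487 -0.1179]
FR [ 0.5372 -0.1067]
FL [0.5581 0.1276]
long [ 0.4638 -0.0117]
longin [ 0.4728 -0.0105]
pointer [0.4926 0.07  ]
m4 [0.5053 0.0935]
m10 [ 0.4917 -0.0637]
knobtop [0.4982 0.0678]
long [ 0.4634 -0.0135]
pointer [0.4948 0.0648]
FL [0.5581 0.1271]
FR [ 0.537  -0.1032]
pinF [0.5588 0.0365]
pinR [0.6006 0.0331]
```

Emit:
{"name": "step_arm", "arguments": {"steps": [{"xyz": [0, 0, 0], "turn": [0, 0, -0.5], "gripper": -1}, {"xyz": [0, 0, 0], "turn": [0, 0, -0.5], "gripper": -1}, {"xyz": [0, 0, 0], "turn": [0, 0, -0.5], "gripper": -1}, {"xyz": [0, 0, 0], "turn": [0, 0, -0.57], "gripper": -1}, {"xyz": [-0.6, 0.76, 0], "turn": [0, 0, 0], "gripper": -1}, {"xyz": [-0.6, 0.76, 0], "turn": [0, 0, 0], "gripper": -1}, {"xyz": [-0.6, 0.76, 0], "turn": [0, 0, 0], "gripper": -1}, {"xyz": [-0.6, 0.76, 0], "turn": [0, 0, 0], "gripper": -1}, {"xyz": [-0.6, 0.76, 0], "turn": [0, 0, 0], "gripper": -1}, {"xyz": [-0.6, 0.76, 0], "turn": [0, 0, 0], "gripper": -1}, {"xyz": [-0.6, 0.76, 0], "turn": [0, 0, 0], "gripper": -1}, {"xyz": [-0.6, 0.76, 0], "turn": [0, 0, 0], "gripper": -1}, {"xyz": [-0.6, 0.76, 0], "turn": [0, 0, 0], "gripper": -1}, {"xyz": [-0.6, 0.76, 0], "turn": [0, 0, 0], "gripper": -1}, {"xyz": [-0.6, 0.76, 0], "turn": [0, 0, 0], "gripper": -1}, {"xyz": [-0.6, 0.76, 0], "turn": [0, 0, 0], "gripper": -1}, {"xyz": [-0.6, 0.76, 0], "turn": [0, 0, 0], "gripper": -1}, {"xyz": [-0.6, 0.76, 0], "turn": [0, 0, 0], "gripper": -1}, {"xyz": [-0.6, 0.76, 0], "turn": [0, 0, 0], "gripper": -1}, {"xyz": [0, 0, 0], "turn": [0, 0, 0], "gripper": -1}]}}

```text
time_s: 1.77
position: [0.5646, 0.1277, 0.249]
tool_rot: [[0.095, 0.995, -0.0], [0.995, -0.095, -0.001], [-0.001, 0.0, -1.0]]
ft_force: [-0.5, -0.1, 0.2]
grip_width: 0.0002
```

Emit:
{"name": "step_arm", "arguments": {"steps": [{"xyz": [-0.25, 0.37, 0], "turn": [0, 0, 0], "gripper": -1}, {"xyz": [-0.25, 0.37, 0], "turn": [0, 0, 0], "gripper": -1}, {"xyz": [0, 0, 0.6], "turn": [0, 0, 0], "gripper": -1}, {"xyz": [0, 0, 0.6], "turn": [0, 0, 0], "gripper": -1}, {"xyz": [0, 0, 0.6], "turn": [0, 0, 0], "gripper": -1}, {"xyz": [0, 0, 0.6], "turn": [0, 0, 0], "gripper": -1}, {"xyz": [0, 0, 0.6], "turn": [0, 0, 0], "gripper": -1}, {"xyz": [0, 0, 0.6], "turn": [0, 0, 0], "gripper": -1}, {"xyz": [0, 0, 0.2], "turn": [0, 0, 0], "gripper": -1}, {"xyz": [0, 0, 0], "turn": [0, 0, 0], "gripper": -1}]}}

```text
time_s: 2.6
position: [0.5875, 0.1101, 0.0964]
tool_rot: [[0.09, 0.996, -0.005], [0.996, -0.09, 0.0], [-0.0, -0.005, -1.0]]
ft_force: [-0.3, -0.3, 0.7]
grip_width: 0.0002
```

```bash
python3 - <<'E'
from h import *
im,_=cams.get_image("side"); b=im[175:285,265:385,::-1]
cv2.imwrite("pics/s1.png",cv2.resize(b,(654,600),interpolation=cv2.INTER_CUBIC)); s=env.observe();print(s['position'],s['ft_force'],s['time_s'])
E
```

```text
[0.58836053 0.11000813 0.09814534] [ 0.6856172   0.16836516 -0.08527774] 2.65
```

View pics/s1.png

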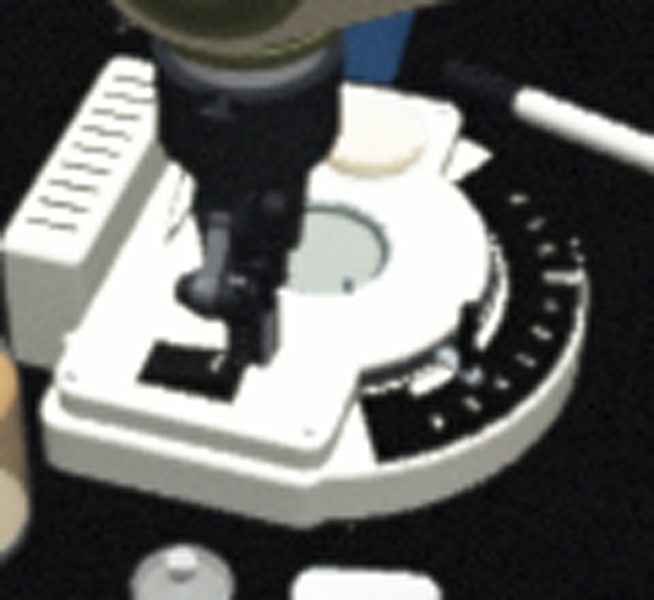

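The tips hover over the rocker's front end, at about (250,365) in the crop. I correct by about 4 mm and come down slowly.

Emit:
{"name": "step_arm", "arguments": {"steps": [{"xyz": [-0.1, 0.11, 0], "turn": [0, 0, 0], "gripper": -1}, {"xyz": [0, 0, 0.08], "turn": [0, 0, 0], "gripper": -1}, {"xyz": [0, 0, 0.08], "turn": [0, 0, 0], "gripper": -1}, {"xyz": [0, 0, 0.08], "turn": [0, 0, 0], "gripper": -1}, {"xyz": [0, 0, 0.08], "turn": [0, 0, 0], "gripper": -1}, {"xyz": [0, 0, 0], "turn": [0, 0, 0], "gripper": -1}, {"xyz": [0, 0, 0], "turn": [0, 0, 0], "gripper": -1}]}}

```text
time_s: 3.23
position: [0.5925, 0.1055, 0.0854]
tool_rot: [[0.09, 0.996, -0.0], [0.996, -0.09, -0.0], [-0.0, -0.0, -1.0]]
ft_force: [0.5, -0.8, -0.1]
grip_width: -0.0002
```

Emit:
{"name": "step_arm", "arguments": {"steps": [{"xyz": [0, 0, 0.05], "turn": [0, 0, 0], "gripper": -1}, {"xyz": [0, 0, 0.05], "turn": [0, 0, 0], "gripper": -1}, {"xyz": [0, 0, 0.05], "turn": [0, 0, 0], "gripper": -1}, {"xyz": [0, 0, 0], "turn": [0, 0, 0], "gripper": -1}, {"xyz": [0, 0, 0], "turn": [0, 0, 0], "gripper": -1}]}}

```text
time_s: 3.65
position: [0.5926, 0.1055, 0.0794]
tool_rot: [[0.09, 0.996, -0.0], [0.996, -0.09, -0.0], [-0.0, -0.0, -1.0]]
ft_force: [0.7, -0.5, 0.9]
grip_width: 0.0003
```

Emit:
{"name": "step_arm", "arguments": {"steps": [{"xyz": [0, 0, 0.04], "turn": [0, 0, 0], "gripper": -1}, {"xyz": [0, 0, 0], "turn": [0, 0, 0], "gripper": -1}, {"xyz": [0, 0, 0], "turn": [0, 0, 0], "gripper": -1}]}}

```text
time_s: 3.9
position: [0.5927, 0.1055, 0.0781]
tool_rot: [[0.09, 0.996, 0.0], [0.996, -0.09, -0.0], [0.0, 0.0, -1.0]]
ft_force: [-0.3, 0.1, 1.7]
grip_width: -0.0001
```

Emit:
{"name": "step_arm", "arguments": {"steps": [{"xyz": [0, 0, 0.03], "turn": [0, 0, 0], "gripper": -1}, {"xyz": [0, 0, 0], "turn": [0, 0, 0], "gripper": -1}, {"xyz": [0, 0, 0], "turn": [0, 0, 0], "gripper": -1}]}}

```text
time_s: 4.15
position: [0.5927, 0.1055, 0.0778]
tool_rot: [[0.09, 0.996, 0.001], [0.996, -0.09, -0.0], [0.0, 0.001, -1.0]]
ft_force: [-3.5, -0.2, 8.5]
grip_width: -0.0003
```

Emit:
{"name": "step_arm", "arguments": {"steps": [{"xyz": [0, 0, 0.02], "turn": [0, 0, 0], "gripper": -1}, {"xyz": [0, 0, 0], "turn": [0, 0, 0], "gripper": -1}, {"xyz": [0, 0, 0], "turn": [0, 0, 0], "gripper": -1}]}}

```text
time_s: 4.4
position: [0.5927, 0.1055, 0.0776]
tool_rot: [[0.09, 0.996, 0.002], [0.996, -0.09, -0.0], [-0.0, 0.002, -1.0]]
ft_force: [-5.2, 0.0, 14.2]
grip_width: 0.0002
```

Emit:
{"name": "step_arm", "arguments": {"steps": [{"xyz": [0, 0, -0.2], "turn": [0, 0, 0], "gripper": -1}, {"xyz": [0, 0, -0.5], "turn": [0, 0, 0], "gripper": -1}, {"xyz": [0, 0, -0.5], "turn": [0, 0, 0], "gripper": -1}, {"xyz": [0, 0, -0.5], "turn": [0, 0, 0], "gripper": -1}, {"xyz": [0, 0, -0.3], "turn": [0, 0, 0], "gripper": -1}, {"xyz": [0, 0, 0], "turn": [0, 0, 0.96], "gripper": -0.29}, {"xyz": [0, 0, 0], "turn": [0, 0, 0.96], "gripper": -0.29}, {"xyz": [0, 0, 0], "turn": [0, 0, 0.96], "gripper": -0.29}, {"xyz": [0, 0, 0], "turn": [0, 0, 0.96], "gripper": -0.29}, {"xyz": [0, 0, 0], "turn": [0, 0, 0.96], "gripper": -0.29}, {"xyz": [0, 0, 0], "turn": [0, 0, 0.96], "gripper": -0.29}, {"xyz": [0, 0, 0], "turn": [0, 0, 0.96], "gripper": -0.29}, {"xyz": [-0.54, -0.33, 0], "turn": [0, 0, 0], "gripper": -0.29}, {"xyz": [-0.54, -0.33, 0], "turn": [0, 0, 0], "gripper": -0.29}, {"xyz": [-0.54, -0.33, 0], "turn": [0, 0, 0], "gripper": -0.29}, {"xyz": [-0.54, -0.33, 0], "turn": [0, 0, 0], "gripper": -0.29}, {"xyz": [0, 0, 0], "turn": [0, 0, 0], "gripper": -0.29}, {"xyz": [0, 0, 0], "turn": [0, 0, 0], "gripper": -0.29}]}}

```text
time_s: 5.9
position: [0.4988, 0.0663, 0.1563]
tool_rot: [[0.588, 0.809, 0.001], [0.809, -0.588, -0.0], [0.0, 0.0, -1.0]]
ft_force: [0.2, -0.0, 0.2]
grip_width: 0.0303
```

```bash
python3 - <<'E'
from h import *
im,_=cams.get_image("side"); b=im[175:285,265:385,::-1]
cv2.imwrite("pics/s2.png",cv2.resize(b,(654,600),interpolation=cv2.INTER_CUBIC)); s=env.observe();print(s['position'],s['tool_rot'],s['grip_width'],s['time_s'])
E
```

```text
[0.49961934 0.06650595 0.15630898] [[ 5.87723885e-01  8.09060639e-01  1.23224059e-03]
 [ 8.09061299e-01 -5.87724263e-01 -6.67807183e-05]
 [ 6.70188043e-04  1.03620680e-03 -9.99999239e-01]] 0.030507686084689185 5.95
```

View pics/s2.png

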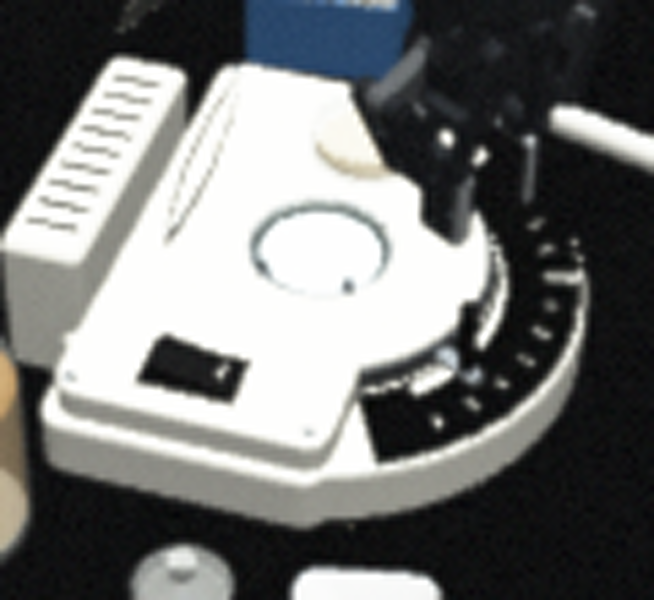

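The lamp is on (the window is bright) and the open fingers hang above the knob, which is at about (470,305). I lower them to straddle it.

Emit:
{"name": "step_arm", "arguments": {"steps": [{"xyz": [0, 0, 0.4], "turn": [0, 0, 0], "gripper": -0.29}, {"xyz": [0, 0, 0.4], "turn": [0, 0, 0], "gripper": -0.29}, {"xyz": [0, 0, 0.25], "turn": [0, 0, 0], "gripper": -0.29}, {"xyz": [0, 0, 0.25], "turn": [0, 0, 0], "gripper": -0.29}, {"xyz": [0, 0, 0.25], "turn": [0, 0, 0], "gripper": -0.29}, {"xyz": [0, 0, 0.2], "turn": [0, 0, 0], "gripper": -0.29}, {"xyz": [0, 0, 0.1], "turn": [0, 0, 0], "gripper": -0.29}, {"xyz": [0, 0, 0], "turn": [0, 0, 0], "gripper": -0.29}]}}

```text
time_s: 6.62
position: [0.4993, 0.0667, 0.0811]
tool_rot: [[0.587, 0.809, -0.001], [0.809, -0.587, 0.0], [-0.001, -0.001, -1.0]]
ft_force: [-0.4, -0.7, 0.2]
grip_width: 0.0302
```

```bash
python3 - <<'E'
from h import *
im,_=cams.get_image("side"); b=im[175:285,265:385,::-1]
cv2.imwrite("pics/s3.png",cv2.resize(b,(654,600),interpolation=cv2.INTER_CUBIC)); s=env.observe();print(s['position'],s['tool_rot'],s['grip_width'],s['time_s'],s['ft_force'])
E
```

```text
[0.49943249 0.06670655 0.08173072] [[ 5.87188625e-01  8.09450083e-01 -2.87222707e-04]
 [ 8.09450118e-01 -5.87188646e-01  1.24700125e-05]
 [-1.58560060e-04 -2.39814703e-04 -9.99999959e-01]] 0.030139192247472708 6.6667 [0.52088414 0.10288988 0.72542603]
```

View pics/s3.png

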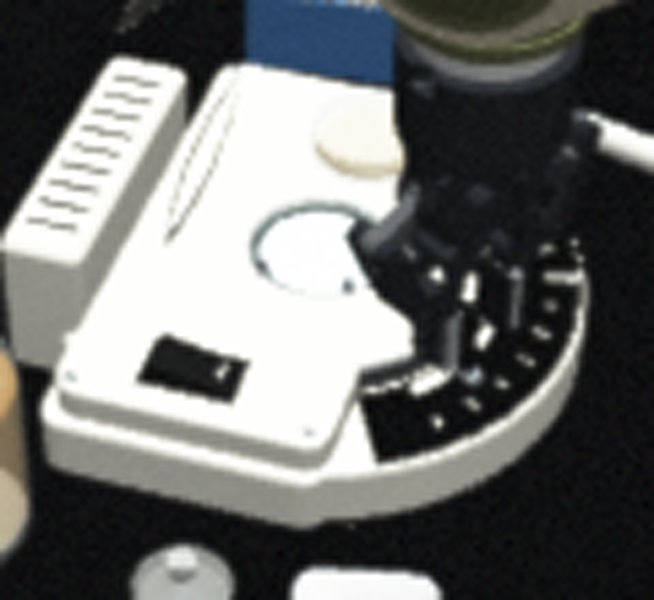

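The fingers straddle the knob with no contact force. Now I push the lever along the arc with the left pad.

Emit:
{"name": "step_arm", "arguments": {"steps": [{"xyz": [-0.107, 0.0023, 0], "turn": [0, 0, -0.545], "gripper": -0.29}, {"xyz": [-0.107, 0.0023, 0], "turn": [0, 0, -0.545], "gripper": -0.29}, {"xyz": [-0.107, 0.0023, 0], "turn": [0, 0, -0.545], "gripper": -0.29}, {"xyz": [-0.107, 0.0023, 0], "turn": [0, 0, -0.545], "gripper": -0.29}, {"xyz": [-0.107, 0.0023, 0], "turn": [0, 0, -0.545], "gripper": -0.29}, {"xyz": [-0.107, 0.0023, 0], "turn": [0, 0, -0.545], "gripper": -0.29}, {"xyz": [-0.107, 0.0023, 0], "turn": [0, 0, -0.545], "gripper": -0.29}, {"xyz": [-0.107, 0.0023, 0], "turn": [0, 0, -0.545], "gripper": -0.29}, {"xyz": [-0.107, 0.0023, 0], "turn": [0, 0, -0.545], "gripper": -0.29}, {"xyz": [-0.107, 0.0023, 0], "turn": [0, 0, -0.545], "gripper": -0.29}, {"xyz": [-0.107, 0.0023, 0], "turn": [0, 0, -0.545], "gripper": -0.29}, {"xyz": [-0.107, 0.0023, 0], "turn": [0, 0, -0.545], "gripper": -0.29}, {"xyz": [-0.107, 0.0023, 0], "turn": [0, 0, -0.545], "gripper": -0.29}, {"xyz": [-0.107, 0.0023, 0], "turn": [0, 0, -0.545], "gripper": -0.29}, {"xyz": [-0.107, 0.0023, 0], "turn": [0, 0, -0.545], "gripper": -0.29}, {"xyz": [-0.107, 0.0023, 0], "turn": [0, 0, -0.545], "gripper": -0.29}, {"xyz": [-0.107, 0.0023, 0], "turn": [0, 0, -0.545], "gripper": -0.29}, {"xyz": [-0.107, 0.0023, 0], "turn": [0, 0, -0.545], "gripper": -0.29}, {"xyz": [0, 0, 0], "turn": [0, 0, 0], "gripper": -0.29}, {"xyz": [0, 0, 0], "turn": [0, 0, 0], "gripper": -0.29}]}}

```text
time_s: 8.33
position: [0.4819, -0.0066, 0.0824]
tool_rot: [[-0.155, 0.988, 0.001], [0.988, 0.155, -0.0], [-0.0, 0.001, -1.0]]
ft_force: [-0.5, 0.8, 0.1]
grip_width: 0.0304
```

```bash
cat >> h.py <<'E'
W=np.array([.5777,.0082]); a=np.radians(-5.2); R=np.array([[np.cos(a),-np.sin(a)],[np.sin(a),np.cos(a)]])
def st(p): return R.T@(np.asarray(p)[:2]-W)
def rep():
    s=env.observe(); p=s['position']; X=s['tool_rot'][:2,0]
    k=p[:2]+X*(s['grip_width']/2-.005); sk=st(k)
    print(s['time_s'],'tcp',p.round(4),'stage',st(p).round(4),'toolx in stage',(R.T@X).round(3),'knob',sk.round(4),'phi',np.degrees(np.arctan2(sk[1],-sk[0])).round(2),'r',np.hypot(*sk).round(4),s['ft_force'].round(1))
E
python3 - <<'E'
from h import *
rep()
E
```

```text
8.3333 tcp [ 0.4819 -0.0066  0.0824] stage [-0.094  -0.0234] toolx in stage [-0.244  0.97 ] knob [-0.0965 -0.0135] phi -7.96 r 0.0974 [-0.5  0.8  0.1]
```

Emit:
{"name": "step_arm", "arguments": {"steps": [{"xyz": [-0.048, 0, 0], "turn": [0, 0, 0], "gripper": -0.29}, {"xyz": [-0.048, 0, 0], "turn": [0, 0, 0], "gripper": -0.29}, {"xyz": [-0.048, 0, 0], "turn": [0, 0, 0], "gripper": -0.29}, {"xyz": [-0.048, 0, 0], "turn": [0, 0, 0], "gripper": -0.29}, {"xyz": [-0.048, 0, 0], "turn": [0, 0, 0], "gripper": -0.29}, {"xyz": [-0.048, 0, 0], "turn": [0, 0, 0], "gripper": -0.29}, {"xyz": [0, 0, 0], "turn": [0, 0, 0], "gripper": -0.29}, {"xyz": [0, 0, 0], "turn": [0, 0, 0], "gripper": -0.29}, {"xyz": [0, 0, 0], "turn": [0, 0, 0], "gripper": -0.29}]}}

```text
time_s: 9.08
position: [0.4836, -0.018, 0.082]
tool_rot: [[-0.156, 0.988, 0.001], [0.988, 0.156, -0.0], [-0.0, 0.0, -1.0]]
ft_force: [-0.1, -0.2, -0.5]
grip_width: 0.0301
```

```bash
python3 - <<'E'
from h import *
rep()
E
```

```text
9.0833 tcp [ 0.4836 -0.018   0.082 ] stage [-0.0913 -0.0346] toolx in stage [-0.245  0.97 ] knob [-0.0938 -0.0249] phi -14.86 r 0.097 [-0.1 -0.2 -0.5]
```

Emit:
{"name": "step_arm", "arguments": {"steps": [{"xyz": [0.12, 0, 0], "turn": [0, 0, 0], "gripper": -0.29}, {"xyz": [0, 0, 0], "turn": [0, 0, 0], "gripper": -0.29}, {"xyz": [0, 0, -0.4], "turn": [0, 0, 0], "gripper": -0.29}, {"xyz": [0, 0, -0.6], "turn": [0, 0, 0], "gripper": -0.29}, {"xyz": [0, 0, -0.8], "turn": [0, 0, 0], "gripper": -0.29}, {"xyz": [0, 0, -0.8], "turn": [0, 0, 0], "gripper": -0.29}, {"xyz": [-0.6, -0.6, -0.3], "turn": [0, 0, 0], "gripper": -0.29}, {"xyz": [-0.6, -0.6, 0], "turn": [0, 0, 0], "gripper": -0.29}, {"xyz": [-0.6, -0.6, 0], "turn": [0, 0, 0], "gripper": -0.29}, {"xyz": [-0.6, -0.6, 0], "turn": [0, 0, 0], "gripper": -0.29}, {"xyz": [0, 0, 0], "turn": [0, 0, 0], "gripper": -0.29}]}}

```text
time_s: 10.0
position: [0.4006, -0.126, 0.1981]
tool_rot: [[-0.152, 0.988, -0.0], [0.988, 0.152, -0.001], [-0.001, -0.001, -1.0]]
ft_force: [0.4, 0.9, -0.2]
grip_width: 0.0307
```

```bash
python3 - <<'E'
from h import *
rep()
o=[]
for n,(x0,y0,x1,y1) in(("side",(315,200,385,270)),("top",(255,180,345,250))):
    im,_=cams.get_image(n); cv2.imwrite(f"pics/{n}4.png",im[...,::-1])
    o.append(cv2.resize(np.ascontiguousarray(im[y0:y1,x0:x1,::-1]),(400,int(400*(y1-y0)/(x1-x0))),interpolation=cv2.INTER_CUBIC))
h=max(i.shape[0] for i in o); o=[cv2.copyMakeBorder(i,0,h-i.shape[0],0,0,0) for i in o]
cv2.imwrite("pics/c4.png",np.hstack(o))
# where pointer tip / knob would be at lever exactly on mark
for nm,r,z in(("knobtop",.098,.086),("pointertip",.1075,.04),("longmid",.117,.038)):
    w=W+R@(r*np.array([-np.cos(np.radians(15)),-np.sin(np.radians(15))]))
    u=proj("side",[*w,z]); v=proj("top",[*w,z]); print(nm,(u-[315,200])*400/70,(v-[255,180])*400/90+[400,0])
E
```

```text
10.0 tcp [ 0.4006 -0.126   0.1981] stage [-0.1642 -0.1497] toolx in stage [-0.241  0.97 ] knob [-0.1667 -0.1396] phi -39.94 r 0.2175 [ 0.4  0.9 -0.2]
knobtop [268.90800242  67.42071876] [622.73843036 215.44265419]
pointertip [282.4890341 143.296656 ] [627.9783475 240.4686   ]
longmid [302.88786221 147.12590013] [630.564738   257.25118449]
```

View pics/c4.png

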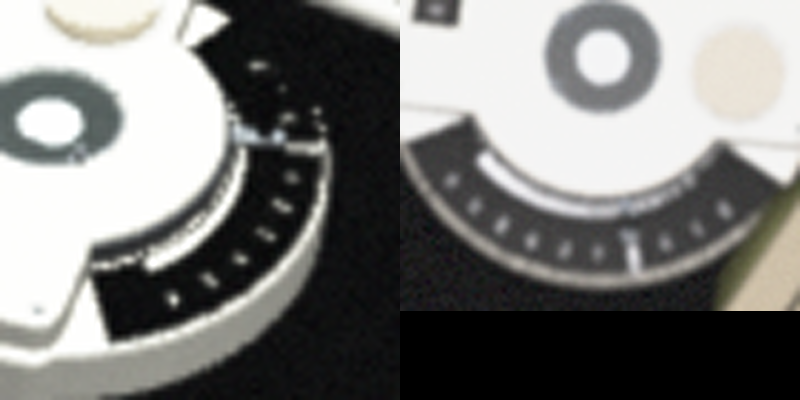

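The pointer (bluish, side crop about (278,136), top crop about (628,237)) looks lined up with the long mark (side about (306,148), top about (634,260)). I check this numerically.

```bash
python3 - <<'E'
from h import *
for n,(x0,y0,x1,y1) in(("side",(352,217,374,230)),("top",(300,222,312,243))):
    im=cv2.imread(f"pics/{n}4.png").astype(float); c=im[y0:y1,x0:x1]; b=c[...,0]-c[...,2]; g=c.mean(2)
    yy,xx=np.mgrid[y0:y1,x0:x1]
    m=b>12; m2=(g>130)&(b<10)&((xx>364) if n=="side" else (yy>233))
    for nm,mm,z in(("pointer",m,.04),("mark",m2,.0384)):
        if not mm.any(): print(n,nm,"none"); continue
        for lab,sel in (("all",mm),)+((("tip",mm&(xx>360)) if n=="side" else ("tip",mm&(yy>227))),):
            if not sel.any(): continue
            w=(b if nm=="pointer" else g)*sel; uv=((xx*w).sum()/w.sum(),(yy*w).sum()/w.sum()); p=st(ray(n,uv,z))
            print(n,nm,lab,sel.sum(),np.round(uv,2),p.round(4),"phi",np.degrees(np.arctan2(p[1],-p[0])).round(2),np.hypot(*p).round(4))
E
```

```text
side pointer all 6 [359.64 223.16] [-0.0902 -0.0312] phi -19.11 0.0954
side pointer tip 2 [363.43 223.43] [-0.0999 -0.0332] phi -18.39 0.1053
side mark all 12 [368.45 225.  ] [-0.1136 -0.033 ] phi -16.22 0.1183
side mark tip 12 [368.45 225.  ] [-0.1136 -0.033 ] phi -16.22 0.1183
top pointer all 3 [305.67 225.33] [-0.0818 -0.0237] phi -16.17 0.0852
top mark all 39 [306.88 239.22] [-0.1164 -0.0307] phi -14.77 0.1204
top mark tip 39 [306.88 239.22] [-0.1164 -0.0307] phi -14.77 0.1204
```

```bash
python3 - <<'E'
from h import *
im=cv2.imread("pics/top4.png").astype(float); g=im.mean(2)
print(g[226:243,298:315].round().astype(int))
for y in range(230,242):
    r=g[y,302:311]; w=np.clip(r-r.min()-25,0,None)
    if w.sum()<20: continue
    x=(np.arange(302,311)*w).sum()/w.sum(); p=st(ray("top",(x,y),.039)); print(y,x.round(2),np.degrees(np.arctan2(p[1],-p[0])).round(2),np.hypot(*p).round(4))
E
```

```text
[[169 167 170 169 172 173 165 159 160 171 175 178 157 145 136 110  82]
 [187 189 190 192 186 176 155 132 141 152 143 131 114 100  85  69  62]
 [162 162 164 162 156 139 111  94  97 112  97  78  69  65  66  59  60]
 [106 107 108 105 100  88  71  65  63  67  61  64  61  63  60  61  66]
 [ 70  68  69  69  68  60  60  62  60  58  56  62  65  63  67  65  60]
 [ 64  67  64  66  64  67  76  94  89  86  75  69  64  64  65  67  68]
 [ 64  61  67  64  62  69  99 125 129 123 100  76  65  63  65  78  87]
 [ 68  69  68  67  66  71  92 131 149 145 114  77  66  66  68  94 109]
 [ 74  79  74  68  67  63  81 111 142 150 114  77  62  67  72 103 134]
 [ 88 105  93  76  66  65  69 101 152 178 136  78  63  64  69  99 127]
 [104 128 110  77  70  68  68  99 173 212 165  95  65  63  67  77  95]
 [100 122 104  78  64  66  66 101 172 222 181 105  66  63  68  67  65]
 [ 87  98  85  70  67  67  65  91 163 213 186 117  67  64  69  67  70]
 [ 71  80  72  66  69  65  68  83 147 199 180 122  83  81  88  94 104]
 [ 77  75  74  78  76  77  76  91 139 188 181 138 115 120 129 143 146]
 [104 108 110 109 106 105 104 120 141 176 184 165 157 157 154 164 159]
 [145 146 147 150 145 142 138 144 150 159 170 172 163 153 140 135 125]]
232 306.0 -15.02 0.102
233 306.32 -15.26 0.1046
234 306.55 -15.36 0.1072
235 306.81 -15.49 0.1099
236 306.95 -15.46 0.1124
237 307.05 -15.39 0.115
238 307.23 -15.42 0.1175
239 307.34 -15.36 0.1201
240 307.62 -15.5 0.1227
241 308.11 -15.88 0.1254
```

The pointer reads 15.0 to 15.3° and the mark 15.4° in the same picture, so the lever is on the mark. Now I turn the tool for the dish push.

Emit:
{"name": "step_arm", "arguments": {"steps": [{"xyz": [0, 0, 0], "turn": [0, 0, 0.95], "gripper": -0.06}, {"xyz": [0, 0, 0], "turn": [0, 0, 0.95], "gripper": -0.06}, {"xyz": [0, 0, 0], "turn": [0, 0, 0.95], "gripper": -0.06}, {"xyz": [0, 0, 0], "turn": [0, 0, 0.95], "gripper": -0.06}, {"xyz": [0, 0, 0], "turn": [0, 0, 0.95], "gripper": -0.06}, {"xyz": [0, 0, 0], "turn": [0, 0, 0.95], "gripper": -0.06}, {"xyz": [0, 0, 0], "turn": [0, 0, 0.95], "gripper": -0.06}, {"xyz": [0, 0, 0], "turn": [0, 0, 0.95], "gripper": -0.06}, {"xyz": [0, 0, 0], "turn": [0, 0, 0.95], "gripper": -0.06}, {"xyz": [0, 0, 0], "turn": [0, 0, 0.95], "gripper": -0.06}, {"xyz": [0, 0, 0], "turn": [0, 0, 0.95], "gripper": -0.06}, {"xyz": [0, 0, 0], "turn": [0, 0, 0.95], "gripper": -0.06}, {"xyz": [0, 0, 0], "turn": [0, 0, 0.95], "gripper": -0.06}, {"xyz": [0, 0, 0], "turn": [0, 0, 0.95], "gripper": -0.06}, {"xyz": [0, 0, 0], "turn": [0, 0, 0.95], "gripper": -0.06}, {"xyz": [0, 0, 0], "turn": [0, 0, 0.95], "gripper": -0.06}, {"xyz": [0, 0, 0], "turn": [0, 0, 0.95], "gripper": -0.06}, {"xyz": [0, 0, 0], "turn": [0, 0, 0.95], "gripper": -0.06}, {"xyz": [0, 0, 0], "turn": [0, 0, 0.95], "gripper": -0.06}, {"xyz": [0, 0, 0], "turn": [0, 0, 0.95], "gripper": -0.06}]}}

```text
time_s: 11.77
position: [0.4035, -0.1217, 0.1979]
tool_rot: [[0.979, 0.205, 0.0], [0.205, -0.979, 0.0], [0.0, -0.0, -1.0]]
ft_force: [0.5, -0.0, -0.3]
grip_width: 0.0405
```

Emit:
{"name": "step_arm", "arguments": {"steps": [{"xyz": [0, 0, 0], "turn": [0, 0, 0.93], "gripper": -0.06}, {"xyz": [0, 0, 0], "turn": [0, 0, 0.93], "gripper": -0.06}, {"xyz": [0, 0, 0], "turn": [0, 0, 0.93], "gripper": -0.06}, {"xyz": [0, 0, 0], "turn": [0, 0, 0.94], "gripper": -0.06}, {"xyz": [0.6, -0.1, 0], "turn": [0, 0, 0], "gripper": -0.06}, {"xyz": [0.6, -0.1, 0], "turn": [0, 0, 0], "gripper": -0.06}, {"xyz": [0.6, -0.1, 0], "turn": [0, 0, 0], "gripper": -0.06}, {"xyz": [0.6, -0.1, 0], "turn": [0, 0, 0], "gripper": -0.06}, {"xyz": [0.6, -0.1, 0], "turn": [0, 0, 0], "gripper": -0.06}, {"xyz": [0.6, -0.1, 0], "turn": [0, 0, 0], "gripper": -0.06}, {"xyz": [0.48, -0.12, 0], "turn": [0, 0, 0], "gripper": -0.06}, {"xyz": [0, 0, 0], "turn": [0, 0, 0], "gripper": -0.06}, {"xyz": [0, 0, 0], "turn": [0, 0, 0], "gripper": -0.06}]}}

```text
time_s: 12.85
position: [0.5686, -0.1074, 0.1971]
tool_rot: [[0.996, -0.088, -0.001], [-0.088, -0.996, 0.0], [-0.001, -0.0, -1.0]]
ft_force: [-0.7, 0.9, 0.5]
grip_width: 0.0404
```

```bash
python3 - <<'E'
from h import *
rep()
im,_=cams.get_image("side"); cv2.imwrite("pics/s5.png",cv2.resize(np.ascontiguousarray(im[130:260,265:405,::-1]),(646,600),interpolation=cv2.INTER_CUBIC))
E
```

```text
12.85 tcp [ 0.5686 -0.1074  0.1971] stage [ 0.0014 -0.1159] toolx in stage [1.    0.003] knob [ 0.0166 -0.1159] phi -98.14 r 0.117 [-0.7  0.9  0.5]
```

View pics/s5.png

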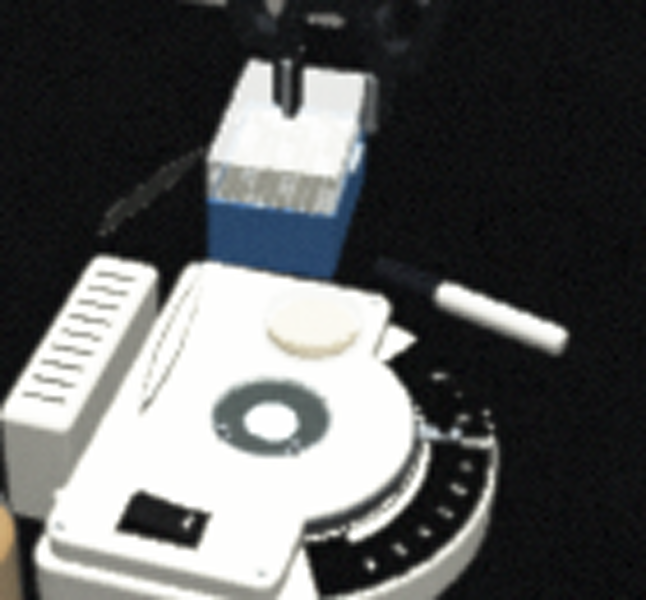

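The dish is still at about (313,325), the deck's right end is clear, and the tip box is well beyond it. I descend behind the dish.

Emit:
{"name": "step_arm", "arguments": {"steps": [{"xyz": [-0.06, 0.2, 0], "turn": [0, 0, 0], "gripper": -0.06}, {"xyz": [0, 0, 0.6], "turn": [0, 0, 0], "gripper": -0.06}, {"xyz": [0, 0, 0.6], "turn": [0, 0, 0], "gripper": -0.06}, {"xyz": [0, 0, 0.6], "turn": [0, 0, 0], "gripper": -0.06}, {"xyz": [0, 0, 0.4], "turn": [0, 0, 0], "gripper": -0.06}, {"xyz": [0, 0, 0.2], "turn": [0, 0, 0], "gripper": -0.06}, {"xyz": [0, 0, 0.2], "turn": [0, 0, 0], "gripper": -0.06}, {"xyz": [0, 0, 0.2], "turn": [0, 0, 0], "gripper": -0.06}, {"xyz": [0, 0, 0.1], "turn": [0, 0, 0], "gripper": -0.06}, {"xyz": [0, 0, 0.1], "turn": [0, 0, 0], "gripper": -0.06}, {"xyz": [0, 0, 0], "turn": [0, 0, 0], "gripper": -0.06}, {"xyz": [0, 0, 0], "turn": [0, 0, 0], "gripper": -0.06}]}}

```text
time_s: 13.9
position: [0.5649, -0.1168, 0.0782]
tool_rot: [[0.996, -0.09, 0.0], [-0.09, -0.996, -0.0], [0.0, 0.0, -1.0]]
ft_force: [0.1, 1.2, 0.6]
grip_width: 0.0403
```

```bash
python3 - <<'E'
from h import *
rep()
im,_=cams.get_image("side"); cv2.imwrite("pics/s6.png",cv2.resize(np.ascontiguousarray(im[150:260,280:390,::-1]),(600,600),interpolation=cv2.INTER_CUBIC))
E
```

```text
13.9 tcp [ 0.5649 -0.1168  0.0782] stage [-0.0014 -0.1256] toolx in stage [1. 0.] knob [ 0.0138 -0.1256] phi -96.26 r 0.1264 [0.1 1.2 0.6]
```

View pics/s6.png

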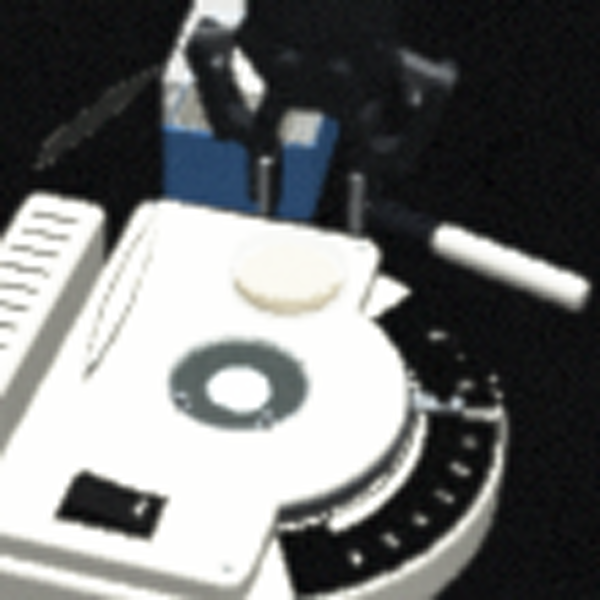

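Emit:
{"name": "step_arm", "arguments": {"steps": [{"xyz": [0, 0, 0.08], "turn": [0, 0, 0], "gripper": -0.06}, {"xyz": [0, -0.06, 0], "turn": [0, 0, 0], "gripper": -0.06}, {"xyz": [0, -0.06, 0], "turn": [0, 0, 0], "gripper": -0.06}, {"xyz": [0, -0.06, 0], "turn": [0, 0, 0], "gripper": -0.06}, {"xyz": [0, -0.06, 0], "turn": [0, 0, 0], "gripper": -0.06}, {"xyz": [0, -0.06, 0], "turn": [0, 0, 0], "gripper": -0.06}, {"xyz": [0, -0.1, 0], "turn": [0, 0, 0], "gripper": -0.06}, {"xyz": [0, -0.1, 0], "turn": [0, 0, 0], "gripper": -0.06}, {"xyz": [0, -0.1, 0], "turn": [0, 0, 0], "gripper": -0.06}, {"xyz": [0, -0.1, 0], "turn": [0, 0, 0], "gripper": -0.06}, {"xyz": [0, 0, 0], "turn": [0, 0, 0], "gripper": -0.06}, {"xyz": [0, 0, 0], "turn": [0, 0, 0], "gripper": -0.06}]}}

```text
time_s: 14.95
position: [0.5674, -0.0886, 0.0747]
tool_rot: [[0.996, -0.09, -0.0], [-0.09, -0.996, -0.0], [-0.0, 0.0, -1.0]]
ft_force: [0.4, -0.1, 0.3]
grip_width: 0.0401
```

```bash
cat >> h.py <<'E'
def dish():
    for n,lo,hi in(("side",(270,185),(350,245)),("top",(270,170),(350,215))):
        im,_=cams.get_image(n); im=im.astype(int); cv2.imwrite(f"pics/{n}_d.png",im[...,::-1])
        m=np.zeros(im.shape[:2],np.uint8); sl=np.s_[lo[1]:hi[1],lo[0]:hi[0]]
        m[sl]=((im[...,0]-im[...,2])>8)[sl]&(im.min(2)>90)[sl]
        k,l,s,c=cv2.connectedComponentsWithStats(m); i=1+s[1:,4].argmax()
        print(n,s[i],st(ray(n,c[i],.056)).round(4))
E
python3 - <<'E'
from h import *
rep(); dish()
E
```

```text
14.95 tcp [ 0.5674 -0.0886  0.0747] stage [-0.0015 -0.0973] toolx in stage [1.    0.001] knob [ 0.0136 -0.0973] phi -97.93 r 0.0983 [ 0.4 -0.1  0.3]
side [321 198  20  13 186] [-0.0017 -0.0618]
top [ 291  170   59   45 2297] [ 0.002  -0.0604][ WARN:0@1.268] global loadsave.cpp:1063 imwrite_ Unsupported depth image for selected encoder is fallbacked to CV_8U.
```

Emit:
{"name": "step_arm", "arguments": {"steps": [{"xyz": [0, -0.05, 0], "turn": [0, 0, 0], "gripper": -0.06}, {"xyz": [0, -0.1, 0], "turn": [0, 0, 0], "gripper": -0.06}, {"xyz": [0, -0.1, 0], "turn": [0, 0, 0], "gripper": -0.06}, {"xyz": [0, -0.1, 0], "turn": [0, 0, 0], "gripper": -0.06}, {"xyz": [0, -0.1, 0], "turn": [0, 0, 0], "gripper": -0.06}, {"xyz": [0, -0.1, 0], "turn": [0, 0, 0], "gripper": -0.06}, {"xyz": [0, -0.1, 0], "turn": [0, 0, 0], "gripper": -0.06}, {"xyz": [0, -0.1, 0], "turn": [0, 0, 0], "gripper": -0.06}, {"xyz": [0, -0.1, 0], "turn": [0, 0, 0], "gripper": -0.06}, {"xyz": [0, -0.1, 0], "turn": [0, 0, 0], "gripper": -0.06}, {"xyz": [0, -0.1, 0], "turn": [0, 0, 0], "gripper": -0.06}, {"xyz": [0, -0.1, 0], "turn": [0, 0, 0], "gripper": -0.06}, {"xyz": [0, -0.1, 0], "turn": [0, 0, 0], "gripper": -0.06}, {"xyz": [0, -0.05, 0], "turn": [0, 0, 0], "gripper": -0.06}, {"xyz": [0, -0.05, 0], "turn": [0, 0, 0], "gripper": -0.06}, {"xyz": [0, 0, 0], "turn": [0, 0, 0], "gripper": -0.06}, {"xyz": [0, 0, 0], "turn": [0, 0, 0], "gripper": -0.06}]}}

```text
time_s: 16.47
position: [0.5723, -0.035, 0.0747]
tool_rot: [[0.996, -0.09, -0.0], [-0.09, -0.996, -0.0], [-0.0, 0.0, -1.0]]
ft_force: [-0.1, -0.3, 0.8]
grip_width: 0.0401
```

```bash
python3 - 2>/dev/null <<'E'
from h import *
rep(); dish()
E
```

```text
16.4667 tcp [ 0.5723 -0.035   0.0747] stage [-0.0015 -0.0435] toolx in stage [1. 0.] knob [ 0.0135 -0.0435] phi -107.29 r 0.0456 [-0.1 -0.3  0.8]
side [315 210  21  14 200] [-0.0019 -0.0086]
top [ 270  170   80   45 3120] [ 0.0017 -0.0202]
```

Now 1 mm steps until the pins resist.

Emit:
{"name": "step_arm", "arguments": {"steps": [{"xyz": [0, -0.025, 0], "turn": [0, 0, 0], "gripper": -0.06}, {"xyz": [0, -0.025, 0], "turn": [0, 0, 0], "gripper": -0.06}, {"xyz": [0, -0.025, 0], "turn": [0, 0, 0], "gripper": -0.06}, {"xyz": [0, -0.025, 0], "turn": [0, 0, 0], "gripper": -0.06}, {"xyz": [0, -0.025, 0], "turn": [0, 0, 0], "gripper": -0.06}, {"xyz": [0, -0.025, 0], "turn": [0, 0, 0], "gripper": -0.06}, {"xyz": [0, -0.025, 0], "turn": [0, 0, 0], "gripper": -0.06}, {"xyz": [0, 0, 0], "turn": [0, 0, 0], "gripper": -0.06}, {"xyz": [0, 0, 0], "turn": [0, 0, 0], "gripper": -0.06}]}}

```text
time_s: 17.32
position: [0.5729, -0.028, 0.0747]
tool_rot: [[0.996, -0.09, -0.0], [-0.09, -0.996, 0.0], [-0.0, -0.0, -1.0]]
ft_force: [0.1, 0.4, -0.6]
grip_width: 0.0403
```

Emit:
{"name": "step_arm", "arguments": {"steps": [{"xyz": [0, -0.025, 0], "turn": [0, 0, 0], "gripper": -0.06}, {"xyz": [0, 0, 0], "turn": [0, 0, 0], "gripper": -0.06}, {"xyz": [0, 0, 0], "turn": [0, 0, 0], "gripper": -0.06}]}}

```text
time_s: 17.57
position: [0.573, -0.0271, 0.0747]
tool_rot: [[0.996, -0.09, 0.0], [-0.09, -0.996, 0.0], [0.0, -0.0, -1.0]]
ft_force: [0.3, -0.8, 0.1]
grip_width: 0.0398
```

Emit:
{"name": "step_arm", "arguments": {"steps": [{"xyz": [0, -0.02, 0], "turn": [0, 0, 0], "gripper": -0.06}, {"xyz": [0, 0, 0], "turn": [0, 0, 0], "gripper": -0.06}, {"xyz": [0, 0, 0], "turn": [0, 0, 0], "gripper": -0.06}]}}

```text
time_s: 17.82
position: [0.573, -0.0263, 0.0747]
tool_rot: [[0.996, -0.09, -0.0], [-0.09, -0.996, 0.0], [-0.0, -0.0, -1.0]]
ft_force: [-0.3, 0.3, 0.5]
grip_width: 0.0403
```

Emit:
{"name": "step_arm", "arguments": {"steps": [{"xyz": [0, -0.02, 0], "turn": [0, 0, 0], "gripper": -0.06}, {"xyz": [0, 0, 0], "turn": [0, 0, 0], "gripper": -0.06}, {"xyz": [0, 0, 0], "turn": [0, 0, 0], "gripper": -0.06}]}}

```text
time_s: 18.07
position: [0.5731, -0.0255, 0.0747]
tool_rot: [[0.996, -0.09, 0.0], [-0.09, -0.996, -0.0], [0.0, 0.0, -1.0]]
ft_force: [0.3, 0.1, 0.4]
grip_width: 0.0407
```

```bash
python3 - 2>/dev/null <<'E'
from h import *
rep(); dish()
E
```

```text
18.0667 tcp [ 0.5731 -0.0255  0.0747] stage [-0.0015 -0.034 ] toolx in stage [1. 0.] knob [ 0.0138 -0.034 ] phi -112.15 r 0.0367 [0.3 0.1 0.4]
side [314 213  21  14 217] [-0.002   0.0004]
top [ 270  170   79   45 2998] [ 0.0019 -0.012 ]
```

Emit:
{"name": "step_arm", "arguments": {"steps": [{"xyz": [0, -0.02, 0], "turn": [0, 0, 0], "gripper": -0.06}, {"xyz": [0, 0, 0], "turn": [0, 0, 0], "gripper": -0.06}, {"xyz": [0, 0, 0], "turn": [0, 0, 0], "gripper": -0.06}]}}

```text
time_s: 18.42
position: [0.5733, -0.0249, 0.0748]
tool_rot: [[0.996, -0.09, 0.0], [-0.09, -0.996, -0.0], [0.0, 0.0, -1.0]]
ft_force: [0.6, -1.0, -0.5]
grip_width: 0.04
```

Emit:
{"name": "step_arm", "arguments": {"steps": [{"xyz": [0, -0.015, 0], "turn": [0, 0, 0], "gripper": -0.06}, {"xyz": [0, 0, 0], "turn": [0, 0, 0], "gripper": -0.06}, {"xyz": [0, 0, 0], "turn": [0, 0, 0], "gripper": -0.06}]}}

```text
time_s: 18.67
position: [0.5734, -0.0245, 0.0748]
tool_rot: [[0.996, -0.091, 0.001], [-0.091, -0.996, -0.001], [0.001, 0.001, -1.0]]
ft_force: [2.0, -4.4, 0.1]
grip_width: 0.0399
```

Contact (4.4 N in -y) comes with a +x share, so the dish bears mainly on the front pin. I shift it about 1.5 mm to the rear under light pressure.

Emit:
{"name": "step_arm", "arguments": {"steps": [{"xyz": [0.02, 0, 0], "turn": [0, 0, 0], "gripper": -0.06}, {"xyz": [0.02, 0, 0], "turn": [0, 0, 0], "gripper": -0.06}, {"xyz": [0, 0, 0], "turn": [0, 0, 0], "gripper": -0.06}, {"xyz": [0, 0, 0], "turn": [0, 0, 0], "gripper": -0.06}]}}

```text
time_s: 19.0
position: [0.5748, -0.0241, 0.0747]
tool_rot: [[0.996, -0.09, -0.0], [-0.09, -0.996, 0.0], [-0.0, -0.0, -1.0]]
ft_force: [-0.5, -1.9, 0.2]
grip_width: 0.0399
```

Emit:
{"name": "step_arm", "arguments": {"steps": [{"xyz": [0, -0.015, 0], "turn": [0, 0, 0], "gripper": -0.06}, {"xyz": [0, 0, 0], "turn": [0, 0, 0], "gripper": -0.06}, {"xyz": [0, 0, 0], "turn": [0, 0, 0], "gripper": -0.06}]}}

```text
time_s: 19.25
position: [0.5749, -0.0237, 0.0747]
tool_rot: [[0.996, -0.09, 0.0], [-0.09, -0.996, -0.0], [0.0, 0.0, -1.0]]
ft_force: [0.0, -4.9, 0.6]
grip_width: 0.0405
```

```bash
python3 - 2>/dev/null <<'E'
from h import *
rep(); dish()
E
```

```text
19.25 tcp [ 0.5749 -0.0237  0.0747] stage [ 0.0001 -0.0321] toolx in stage [1. 0.] knob [ 0.0154 -0.0321] phi -115.61 r 0.0355 [ 0.  -4.9  0.6]
side [313 213  22  14 211] [-0.      0.0019]
top [ 270  170   75   45 2941] [ 0.0015 -0.0095]
```

The x force is now zero with 4.9 N in y, so the dish is seated on both pins. I back straight off, then go up and clear.

Emit:
{"name": "step_arm", "arguments": {"steps": [{"xyz": [0, 0.02, 0], "turn": [0, 0, 0], "gripper": -0.06}, {"xyz": [0, 0.08, 0], "turn": [0, 0, 0], "gripper": -0.06}, {"xyz": [0, 0.3, 0], "turn": [0, 0, 0], "gripper": -0.06}, {"xyz": [0, 0.4, 0], "turn": [0, 0, 0], "gripper": -0.06}, {"xyz": [0, 0, -0.5], "turn": [0, 0, 0], "gripper": -0.06}, {"xyz": [0, 0, -0.9], "turn": [0, 0, 0], "gripper": -0.06}, {"xyz": [0, 0, -0.9], "turn": [0, 0, 0], "gripper": -0.06}, {"xyz": [0, 0, -0.9], "turn": [0, 0, 0], "gripper": -0.06}, {"xyz": [-0.5, 0.8, 0], "turn": [0, 0, 0], "gripper": -0.06}, {"xyz": [-0.5, 0.8, 0], "turn": [0, 0, 0], "gripper": -0.06}, {"xyz": [-0.5, 0.8, 0], "turn": [0, 0, 0], "gripper": -0.06}, {"xyz": [-0.5, 0.8, 0], "turn": [0, 0, 0], "gripper": -0.06}, {"xyz": [-0.5, 0.8, 0], "turn": [0, 0, 0], "gripper": -0.06}, {"xyz": [-0.5, 0.6, 0], "turn": [0, 0, 0], "gripper": -0.06}, {"xyz": [0, 0, 0], "turn": [0, 0, 0], "gripper": -0.06}, {"xyz": [0, 0, 0], "turn": [0, 0, 0], "gripper": -0.06}]}}

```text
time_s: 20.68
position: [0.4348, -0.2292, 0.2028]
tool_rot: [[0.996, -0.094, 0.0], [-0.094, -0.996, 0.001], [0.0, -0.001, -1.0]]
ft_force: [-0.2, 0.7, 0.5]
grip_width: 0.04
```

```bash
python3 - 2>/dev/null <<'E'
from h import *
rep(); dish()
a=cv2.imread("pics/side_d.png")[165:275,265:385]; b=cv2.imread("pics/top_d.png")[140:250,245:355]
cv2.imwrite("pics/c7.png",np.hstack([cv2.resize(a,(436,400),interpolation=3),cv2.resize(b,(364,400),interpolation=3)]))
g=b=cv2.imread("pics/top_d.png").astype(float).mean(2)
for y in range(231,240):
    r=g[y,302:311]; w=np.clip(r-r.min()-25,0,None); x=(np.arange(302,311)*w).sum()/w.sum(); p=st(ray("top",(x,y),.039)); print(y,np.degrees(np.arctan2(p[1],-p[0])).round(2))
E
```

```text
20.6833 tcp [ 0.4348 -0.2292  0.2028] stage [-0.1208 -0.2494] toolx in stage [ 1.    -0.003] knob [-0.1058 -0.2494] phi -67.02 r 0.2709 [-0.2  0.7  0.5]
side [313 213  22  14 230] [0.0001 0.0004]
top [290 182  22  22 379] [-0.0016 -0.0014]
231 -13.88
232 -15.09
233 -15.13
234 -15.39
235 -15.53
236 -15.42
237 -15.42
238 -15.4
239 -15.34
```

View pics/c7.png

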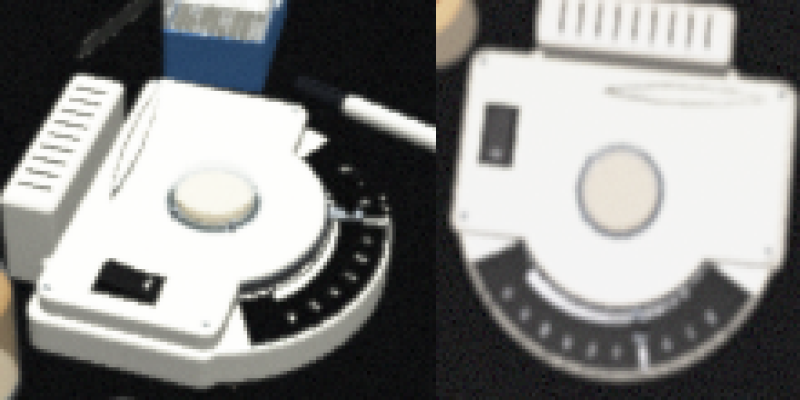

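The dish sits concentric in the window (top crop about (620,190)), the pointer is on the long mark, and the rocker is down. I hand the job in.

```bash
python3 -c "
from rig import order
print(order.close_job())"
```

```text
the job is handed in; nothing more can be done
None
```

The job is handed in at about 21 s of the 61 s allowed; `close_job` gave no verdict. All three steps were done by pressing, pushing and sliding only.

- **Lamp:** I pressed the front end of the rocker down until it stopped, at about 14 N. The window then showed the lamp lit.
- **Iris:** I pushed the lever round with one pad. In the last top view the pointer reads about 15.1° and the long mark about 15.4°, an offset of about 0.3° against the 2.6° allowed. An earlier side-view reading had them about 2° apart. I put that down to the assumed pointer height and relied on the top view and on the pad's position (14.9°).
- **Dish:** I slid it left with two fingertips onto the pins. It first bore on the front pin, so I shifted it about 1.5 mm to the rear. It then seated with 4.9 N of push and no sideways force. After backing off, its centre read 0.4 mm from the window's centre in the side view and 2.1 mm in the top view. Both are inside the 4 mm limit.
- **Surroundings:** The robot touched nothing at the end. The tweezers, tip box and marker look unmoved. I did not measure any bystander, and the weighing bottle and weighing boat were outside the last picture, but I made no contact near them.

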